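# Back off the ratchet stop on the pine shelf

### The arm

A 6-joint arm with a two-finger parallel gripper is mounted at the origin on the work surface. World frame = base frame: x ahead of the robot, y to its left, z up, the work surface at z = 0. Lengths are in m, angles in rad, forces in N, time in s.
With the tool pointing down it reaches from about 0.3 to 0.875 m from the base axis. Payload 4.2 kg.
Tool frame: the origin (TCP) lies midway between the tips of the shut fingers; the grasp point (between the pads) lies 19 mm behind it; x points along the fingers, y is the direction in which the jaws open and shut, and the axes are right-handed (so a half turn about x gives the same grasp; the last joint's range is limited). The gripper opens to 85 mm and grips with 20 to 120 N. Pads are 22 mm wide; open, the fingers measure 114 mm over their backs; the gripper's body (76 mm by 85 mm) begins 54 mm behind the grasp point. The pads swing forward as they close: fully open they stand 13 mm farther back than shut.
Start: joints at [-0.02, 0.32, 1.565, -0, 1.257, -0.02], TCP at [0.575, 0, 0.231] pointing down, gripper open.
Joint ranges: [-3.11, 3.11], [-0.84, 2.01], [0.21, 2.61], [-1.34, 4.49], [0.05, 2.63], [-2.56, 2.56]. Speed limits (rad/s): [2.57, 2.57, 3.14, 3.14, 3.14, 3.14].

### API

Orientations are given as a 3x3 rotation matrix whose columns are the frame's x, y, z axes.
In Python, from bench import manip gives the robot as it stands. The module is installed in compiled form; this text tells all that it offers.
- The arm moves only by the tool servo_tool, never from a script. Its argument "steps" is a list of rows, each a list of 5 numbers: the shift along the tool's x, y, z in cm, then the turn about the tool's x in degrees, then the closure in counts, from 0 (fully open) to 255 (shut). A call has 1 to 5 rows; each row is the pose to reach, as a shift and turn from the pose commanded when the call began, along the tool's axes at that moment; what a row does not reach only later rows make up. A row lasts 1/10 s, in which the tool goes at most 50 mm and 8.59 degrees, less where a joint would pass 70% of its speed; a pose out of reach is approached as far as the arm can. A call with a gripper value outside its range is refused whole. The fingers move at their own pace and stop on an object; the grip force is fixed at half the most. Time passes only in rows, so rows that repeat a pose let the fingers close. It gives the time, the measured TCP pose, the force and the opening at its end, in the units of the state.
- manip.observe(): the state, without advancing time (a new reading comes with each control period).
- manip.camera(name): name is "scene" or "side" or "wrist"; returns (picture, depth): 420x560x3 uint8, red, green, blue; 420x560 float32, m along the optical axis (not along the pixel's ray), 0 where there is no reading.
- manip.get_calibration(name): a dict with "intrinsics" (3x3 intrinsics, pixels), "extrinsics" (4x4, takes a point from world to camera coordinates). Camera axes: x right, y down, z forward; pixel columns grow to the right and rows downward; lengths in m; the calibration is good to about 2 mm. A picture is of the moment at which its call begins: read the wrist's pose just before it. get_calibration takes no time and is no camera call; for the wrist camera it gives the pose at the moment of the call.
- manip.finish_job(): hands the job in, once; it reports no verdict.
The state is a dict: "t": time; "joints": joint angles; "joint_velocities": joint speeds; "tau": joint torques, N m; "tcp_pos": TCP position; "tool_rot": TCP orientation; "force": force on the tool from outside, world axes, zero at the start; "torque": the same for the moment, N m; "opening": finger opening in m.
Only numpy, scipy, OpenCV 4.12 (cv2) and the standard library are available. Lean on these libraries where they do the work, as an engineer would, in place of code of your own. Each camera call takes 0.05 s, during which the arm holds its last target.

### The job

Open up the ratchet stop on the pine shelf: press down the thumb paddle on its sliding jaw with your fingertips and, keeping it pressed, push the jaw back along its bar, away from the wooden tostonera, until it is fully back against the end block. Then let the paddle spring up and leave the jaw there; pick nothing up, and leave everything else standing where it is.

Things in the scene. Friction and masses are not known exactly. Their poses are not given: they have to be found in the camera images.
- shelf: low fixed pine shelf: 280 mm (its x, depth) by 580 mm (its y), top 120 mm above the counter. Origin under its centre at counter height; z up, x roughly away from the robot. A steel bar runs along its y, 105 mm to -x of the centre, 22-32 mm above the shelf top, between two 34 mm high dark blocks. At the -y end stands a fixed dark cheek plate, 85 mm high.
- jaw (a joint): place of the sliding jaw on the bar, m: 0 nearest the tostonera, grows towards the shelf's +y, 0.23 fully back against the end block. About 4 N of friction; stays where it is left. Paddle up: the ratchet lets it move only towards 0 and blocks it towards the end block after at most 7 mm of play. Paddle down: slides freely both ways.
- release (a joint): how far the thumb paddle is pressed down, m: 0 to 3 mm at rest (as the pawl lies in the teeth), 9 mm at its stop; the ratchet is free from about 3.5 mm, press 5 mm or more. A spring pushes it up again (3 N at the top, 7 N at the stop).
- paddle_top (a point): centre of the thumb paddle's flat top (moves with it): black plate 40 mm (shelf x) by 44 mm (shelf y), 6 mm thick, about 50 mm above the shelf top at rest, open on the side towards the tostonera; the jaw's heel stands up just beyond its +y edge.
- heel_face (a point): centre of the heel's -y face above the paddle, which the fingers push towards the end block; 26 mm to +y of the paddle's centre. The heel is a grey block on the jaw's carriage (44 by 64 mm): 44 mm (shelf x) by 16 mm (shelf y), its top 77 mm above the shelf top, 27 mm above the paddle.
- plate_mid (a point): centre of the jaw's dark upright plate, which moves with the jaw: 145 mm (shelf x) by 8 mm, 85 mm high, reaching from the carriage back over the shelf; it stands 10 mm to -y of the paddle's centre and begins 22 mm to +x of it
- end_block (a point): top centre of the fixed dark end block at the bar's +y end, 30 by 16 mm, 34 mm above the shelf top: the jaw's carriage meets it when fully back
- tostonera_mid (a point): centre of a closed wooden tostonera (plantain press), loose, standing on its long edge between the fixed cheek and the jaw's plate: 182 mm long (shelf x), 39 mm thick, 85 mm high
- bowl_rim (a point): centre of the mouth of a loose white ceramic bowl, 104 mm wide, 55 mm high, on the shelf beyond the end block
- spice_mid (a point): centre of a small loose amber jar, 36 mm wide, 75 mm high, at the shelf's far edge behind the jaw's plate
- colander_mid (a point): centre of a loose red plastic colander, 210 mm wide, 95 mm high, on the counter to the robot's left
- spoon: loose stainless slotted spoon lying on the counter in front of the shelf, to the right: 280 mm long, head 75 by 62 mm, 4 mm thick; origin on its underside in the handle
- pilon_mid (a point): centre of a loose dark wooden mortar, 100 mm wide, 110 mm high, on the counter to the right
- mug_rim (a point): centre of the mouth of a loose blue mug, 80 mm wide, 90 mm high, on the counter to the right (it and the mortar may have changed places)

How it is judged:
By the outcome, as a careful person would: the job done as asked, in the order asked, and still so for the second after the job is handed in, with the robot touching nothing.
It also fails if it takes over 38 s, if anything falls off the work surface, if the arm or the gripper's body presses on something with over 40 N, if the wrist force passes 120 N, or if a joint passes its speed limit or range.

## Working session

There is one attempt and no reset: what is moved stays moved. The work goes in short steps, Python scripts to look and compute and a tool call to move; the robot and the scene stay as the last step left them, time stands still between calls to the robot, and variables do not carry over. Pictures are saved under pics/ and viewed, and the job is handed in when it is done.

Besides the shell and the picture viewer there is one more tool, called after ">>>" as name([rows], argument=value, ...), one row to a line, values as JSON. servo_tool: Moves the arm, as the interface text tells. Its arguments: {"type":"object","properties":{"steps":{"type":"array"}},"required":["steps"]}

```bash
mkdir -p pics; cat > h.py <<'E'
from bench import manip
import numpy as np, cv2
def snap(n,f):
    c=manip.get_calibration(n); im,d=manip.camera(n)
    cv2.imwrite(f'pics/{f}.png',im[:,:,::-1]); np.savez(f'{f}.npz',im=im,d=d,K=c['intrinsics'],E=c['extrinsics'])
def load(f):
    z=np.load(f+'.npz'); return z['im'],z['d'],z['K'],z['E']
def cloud(f):
    im,d,K,E=load(f); v,u=np.mgrid[0:420,0:560]
    p=np.stack([(u-K[0,2])/K[0,0]*d,(v-K[1,2])/K[1,1]*d,d],-1)
    R,t=E[:3,:3],E[:3,3]; P=(p-t)@R; P[d==0]=np.nan; return im,P
E
python3 - <<'E'
from h import *
o=manip.observe();print(o)
for n in ['scene','side','wrist']: snap(n,n+'0')
E
```

```text
{'t': 0.0, 'joints': array([-1.99683507e-02,  3.20300177e-01,  1.56570076e+00,  2.22091315e-05,
        1.25736963e+00, -2.00074342e-02]), 'joint_velocities': array([ 0.00145114, -0.00019447,  0.00079622,  0.00020057,  0.00069765,
       -0.00089649]), 'tau': array([ 7.05825660e-04, -4.15526962e+01, -2.34157133e+01, -1.88356019e-06,
        8.09230405e-03,  1.54784908e-05]), 'tcp_pos': array([5.74521813e-01, 3.52411368e-05, 2.30469058e-01]), 'tool_rot': array([[-1.77712976e-03,  9.99998420e-01,  3.21667932e-05],
       [ 5.66224414e-05,  3.22674695e-05, -9.99999998e-01],
       [-9.99998419e-01, -1.77712793e-03, -5.66796955e-05]]), 'force': array([0.4034285 , 0.22284363, 0.29062957]), 'torque': array([-0.02389682, -0.06445804, -0.07465341]), 'opening': 0.08507251559838926}
```

View pics/scene0.png

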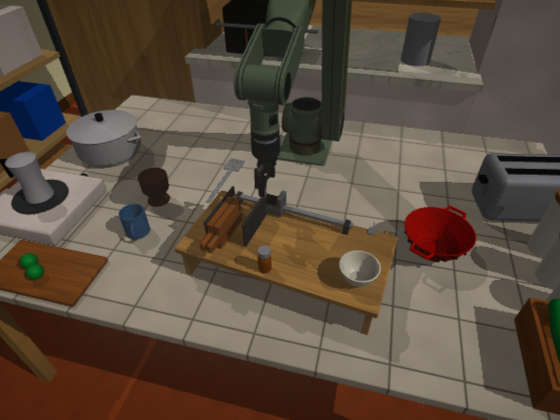

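View pics/side0.png

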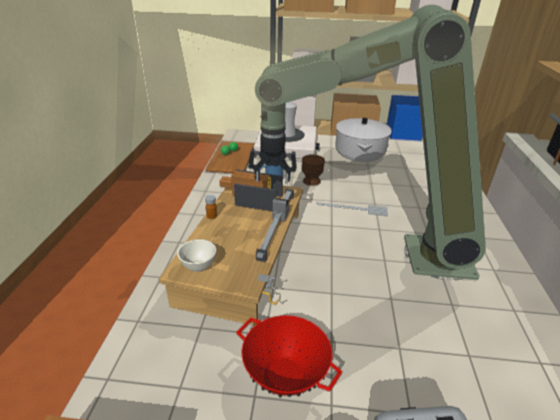

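View pics/wrist0.png

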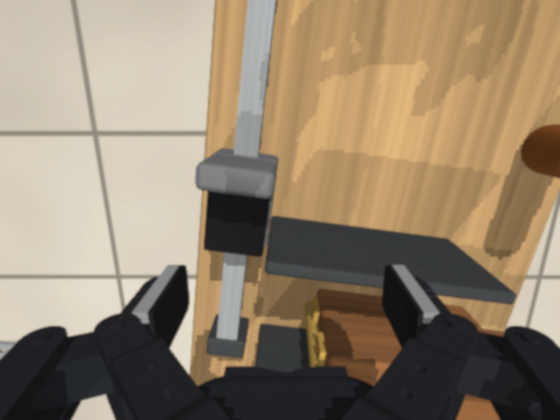

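The wrist view shows the black paddle at about (237,222), the grey heel at (237,175), and the plate to the right. The bar runs up the image, which is world +y.

```bash
python3 - <<'E'
from h import *
im,P=cloud('wrist0')
for u,v in [(237,222),(215,200),(265,200),(210,245),(260,250),(237,180),(205,180),(270,182),(237,160),(255,60),(245,130),(232,300),(300,222),(430,245),(229,325),(400,120),(230,60)]:
    print((u,v),P[v,u].round(4),im[v,u])
# masks by height
g=P[...,2]
top=np.nanmedian(P[60:150,330:450,2]);print('shelf',top)
v,u=np.mgrid[0:420,0:560]
for n,lo,hi in [('paddle',.040,.056),('heel',.070,.082)]:
    m=(g>top+lo)&(g<top+hi)&(u<280)&(u>190)&(v<262)&(v>140)
    Q=P[m];print(n,m.sum(),np.median(Q,0).round(4),np.percentile(Q,[2,98],axis=0).round(4), u[m].min(),u[m].max(),v[m].min(),v[m].max())
    r=cv2.minAreaRect((Q[:,:2]*1000).astype(np.float32));print(r)
im,P=cloud('scene0')
for u,v in [(275,200),(283,196),(347,227),(320,215),(300,208),(258,220),(395,238),(182,245),(235,195)]: print((u,v),P[v,u].round(4),im[v,u])
cv2.imwrite('pics/sc.png',cv2.resize(im[150:290,170:410,::-1],None,fx=3.3,fy=3.3,interpolation=2))
im,P=cloud('side0')
for u,v in [(262,253),(281,205),(278,210),(270,235)]: print((u,v),P[v,u].round(4),im[v,u])
cv2.imwrite('pics/si.png',cv2.resize(im[140:300,150:350,::-1],None,fx=3.7,fy=3.7,interpolation=2))
E
```

```text
(237, 222) [0.5425 0.0029 0.1712] [26 25 27]
(215, 200) [0.529  0.0174 0.1703] [25 26 26]
(265, 200) [0.5608 0.0176 0.1707] [24 25 25]
(210, 245) [ 0.5238 -0.0135  0.1703] [34 35 37]
(260, 250) [ 0.5568 -0.0175  0.1695] [31 31 32]
(237, 180) [0.5476 0.0362 0.1973] [115 115 116]
(205, 180) [0.5304 0.0363 0.1979] [129 129 129]
(270, 182) [0.5655 0.0352 0.1975] [120 121 121]
(237, 160) [0.5443 0.0432 0.1718] [97 97 97]
(255, 60) [0.5549 0.1019 0.1511] [174 177 177]
(245, 130) [0.5474 0.0597 0.1519] [150 153 153]
(232, 300) [ 0.5332 -0.0664  0.1526] [167 170 170]
(300, 222) [ 0.5849 -0.0104  0.133 ] [55 57 58]
(430, 245) [ 0.6812 -0.024   0.1455] [54 56 57]
(229, 325) [ 0.5299 -0.0883  0.1532] [170 173 173]
(400, 120) [0.6582 0.0649 0.1204] [222 181 124]
(230, 60) [0.5347 0.1056 0.1208] [204 164 113]
shelf 0.12026353300342904
paddle 3955 [0.5424 0.0026 0.1703] [[ 0.5222 -0.019   0.1642]
 [ 0.5657  0.0441  0.1735]] 204 279 154 256
((547.2822875976562, 11.083671569824219), (64.04712677001953, 49.54947280883789), 82.50848388671875)
heel 2380 [0.5476 0.0359 0.1969] [[ 0.5262 -0.0084  0.1915]
 [ 0.5678  0.0444  0.1988]] 195 279 161 260
((556.0901489257812, 24.782577514648438), (36.50191116333008, 69.19528198242188), 42.08479690551758)
(275, 200) [0.5464 0.0149 0.1696] [25 22 19]
(283, 196) [0.551  0.0409 0.1944] [70 68 67]
(347, 227) [0.592  0.239  0.1521] [36 33 30]
(320, 215) [0.5584 0.1553 0.15  ] [102 102 101]
(300, 208) [ 0.3759  0.0601 -0.0022] [138 129 115]
(258, 220) [ 0.6256 -0.0157  0.1529] [36 34 32]
(395, 238) [0.5716 0.3778 0.1209] [109  79  42]
(182, 245) [ 0.7428 -0.2078  0.1195] [140 103  56]
(235, 195) [ 0.5539 -0.1096  0.1705] [67 55 33]
(262, 253) [0.5716 0.2463 0.1507] [106 111 112]
(281, 205) [0.5405 0.0461 0.185 ] [ 99 100 102]
(278, 210) [0.5498 0.0448 0.1643] [ 98 100 100]
(270, 235) [0.5603 0.1607 0.1504] [146 151 152]
```

View pics/sc.png

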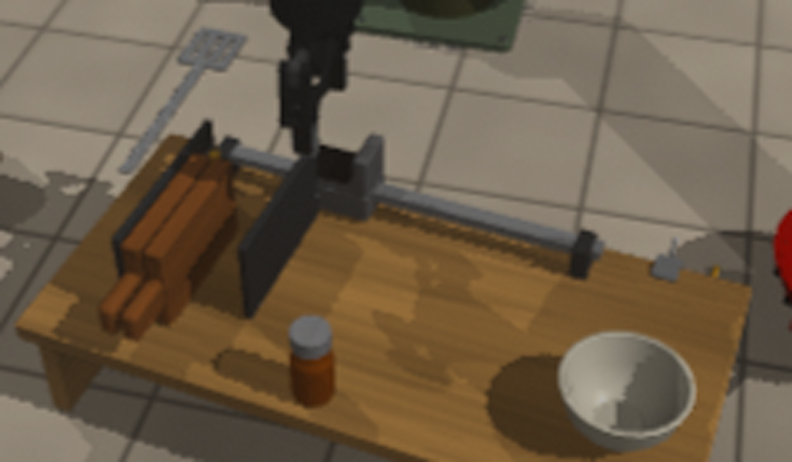

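View pics/si.png

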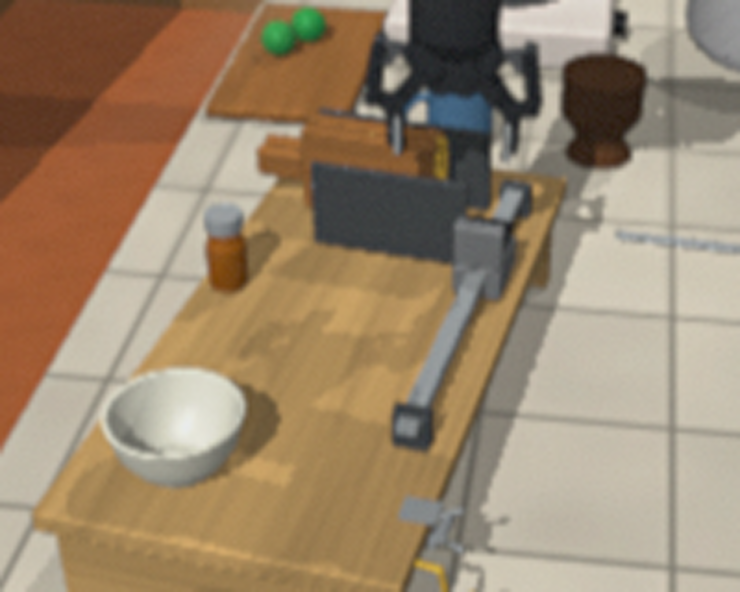

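```bash
python3 - <<'E'
from h import *
im,P=cloud('wrist0'); g=P[...,2]; v,u=np.mgrid[0:420,0:560]
m=(abs(g-.1518)<.003)&(u<285)&(u>205)&((v<148)|((v>262)&(v<315)))
c=[]
for r in range(420):
    q=P[r][m[r]]
    if len(q)>12: c.append(((q[:,0].min()+q[:,0].max())/2,q[:,1].mean()))
c=np.array(c); f=np.polyfit(c[:,1],c[:,0],1); print('bar x=',f,len(c),np.ptp(c[:,1]),np.degrees(np.arctan(f[0])))
m=(abs(g-.1705)<.003)&(im.max(2)<50)&(u<275)&(u>195)&(v<258)&(v>192)
cs,_=cv2.findContours(m.astype(np.uint8),0,1);k=max(cs,key=cv2.contourArea)[:,0]
Q=P[k[:,1],k[:,0]];r=cv2.minAreaRect((Q[:,:2]*1000).astype(np.float32));print('paddle',r,np.nanmedian(Q[:,2]))
for n in ['scene0','side0']:
    im,P=cloud(n); Q=P[(abs(P[...,2]-.154)<.002)&(abs(P[...,1]-.25)<.03)&(abs(P[...,0]-.58)<.05)]
    print(n,len(Q),Q.min(0),Q.max(0))
    Q=P[(P[...,2]>.19)&(P[...,2]<.2)&(abs(P[...,1]-.03)<.05)&(abs(P[...,0]-.55)<.04)];print(len(Q),np.median(Q,0))
E
```

```text
bar x= [0.13855155 0.54118926] 200 0.21314314601114126 7.888199317715609
paddle ((541.5518798828125, 1.0448188781738281), (40.14235305786133, 38.57414245605469), 81.77091217041016) 0.1701709672674222
scene0 32 [0.56272222 0.22019017 0.15207468] [0.59196185 0.25232827 0.1558354 ]
66 [0.55443282 0.03612352 0.19499742]
side0 40 [0.56051361 0.2212305  0.15200813] [0.58861414 0.25695856 0.15578103]
68 [0.55717804 0.0377677  0.19488323]
```

```bash
python3 - <<'E'
from h import *
a=np.arctan(.13855); ey=np.array([np.sin(a),np.cos(a)]); ex=np.array([np.cos(a),-np.sin(a)])
c=np.array([.5415,.0025])
for n in ['scene0','side0']:
    im,P=cloud(n); D=P[...,:2]-c; X=D@ex; Y=D@ey; Z=P[...,2]
    for nm,b in [('beyond plate sweep',(X>10e-3)&(X<.26)&(Y>.02)&(Y<.40)&(Z>.135)&(Z<.3))]:
        k,l,s,_=cv2.connectedComponentsWithStats(b.astype(np.uint8))
        for i in range(1,k):
            if s[i,4]>25:
                q=l==i; print(n,s[i],'X',np.percentile(X[q],[1,99]).round(3),'Y',np.percentile(Y[q],[1,99]).round(3),'Z',Z[q].max().round(3))
    b=(abs(Z-.154)<.003)&(abs(X)<.025)&(Y>.19)&(Y<.27); print('end',X[b].min(),X[b].max(),np.percentile(Y[b],[2,98]))
E
```

```text
scene0 [275 197   9  19 128] X [0.011 0.026] Y [0.021 0.043] Z 0.198
scene0 [343 225   7   6  36] X [0.011 0.019] Y [0.228 0.246] Z 0.155
scene0 [258 246  14  25 302] X [0.206 0.239] Y [0.059 0.091] Z 0.197
scene0 [340 251  41  36 884] X [0.114 0.212] Y [0.262 0.358] Z 0.177
end -0.013280087497241149 0.017894143195775588 [0.19114696 0.25093331]
side0 [254 167   7  15  45] X [0.069 0.087] Y [0.02  0.028] Z 0.298
side0 [205 195  12  22 213] X [0.202 0.234] Y [0.062 0.095] Z 0.196
side0 [272 199   5  18  60] X [0.011 0.023] Y [0.032 0.049] Z 0.198
side0 [177 240  39  31 811] X [0.112 0.209] Y [0.264 0.363] Z 0.177
end -0.014515453503754954 0.015915045091312655 [0.19437888 0.25337991]
```

>>> servo_tool([
  [0,0,0,0,255],
  [0,0,0,4,255],
  [0,-1,-0.5,7.9,255],
  [0,-2,-1,7.9,255],
  [0,-3.15,-1.45,7.9,255],
])

```text
t: 0.65
tcp_pos: [0.5428, 0.0148, 0.2312]
tool_rot: [[-0.0, 0.991, -0.136], [0.0, -0.136, -0.991], [-1.0, -0.0, 0.0]]
force: [-0.0, 0.3, 0.3]
opening: 0.0127
```

>>> servo_tool([
  [0,0,0,0,255],
  [0,0,0,0,255],
  [0,0,0,0,255],
  [0,0,0,0,255],
  [0,0,0,0,255],
])

```text
t: 1.15
tcp_pos: [0.5438, 0.0144, 0.2312]
tool_rot: [[0.0, 0.991, -0.138], [-0.0, -0.138, -0.991], [-1.0, 0.0, 0.0]]
force: [-0.3, -0.1, -1.0]
opening: 0.0001
```

```bash
python3 - <<'E'
from h import *
snap('wrist','wrist1'); snap('side','side1')
o=manip.observe(); c=np.array([.5415,.0025]);a=np.arctan(.13855); ey=np.array([np.sin(a),np.cos(a)]); ex=np.array([np.cos(a),-np.sin(a)])
d=o['tcp_pos'][:2]-c; print(o['tcp_pos'],o['tool_rot'],d@ex,d@ey,o['opening'],o['force'])
E
```

```text
[0.54371874 0.01439839 0.23122301] [[ 3.59853952e-05  9.90497946e-01 -1.37527517e-01]
 [-1.87414201e-06 -1.37527517e-01 -9.90497947e-01]
 [-9.99999999e-01  3.59012062e-05 -3.09264823e-06]] 0.0005648204068485148 0.01209030671174588 0.0001962949339052862 [1.03253718 0.79109277 0.06905371]
```

View pics/wrist1.png

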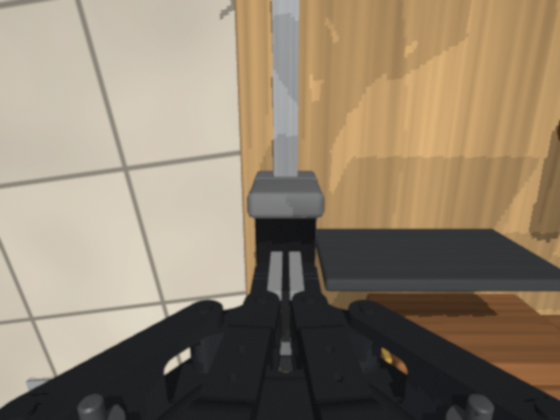

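The wrist view shows the shut fingertips (285,265) centred over the paddle, just before the heel (285,205) and clear of the plate. I'll descend next.

>>> servo_tool([
  [2,0,0,0,255],
  [4,0,0,0,255],
  [5,0,0,0,255],
  [5.7,0,0,0,255],
  [5.7,0,0,0,255],
])

```text
t: 1.75
tcp_pos: [0.5433, 0.0145, 0.1737]
tool_rot: [[-0.001, 0.991, -0.137], [0.0, -0.137, -0.991], [-1.0, -0.001, 0.0]]
force: [-0.6, -0.4, -0.0]
opening: 0.0001
```

>>> servo_tool([
  [0.3,0,0,0,255],
  [0.5,0,0,0,255],
  [0.8,0,0,0,255],
  [1.05,0,0,0,255],
  [1.05,0,0,0,255],
])

```text
t: 2.25
tcp_pos: [0.5441, 0.0145, 0.1644]
tool_rot: [[0.002, 0.991, -0.137], [0.0, -0.137, -0.991], [-1.0, 0.002, -0.0]]
force: [-0.3, 0.0, 5.8]
opening: 0.0004
```

Force is 5.8 N, so the paddle is down about 6 mm. Now push, pressing slightly deeper.

>>> servo_tool([
  [0.05,0,-0.2,0,255],
  [0.05,0,-0.5,0,255],
  [0.05,0,-1,0,255],
  [0.05,0,-1.5,0,255],
  [0.05,0,-2,0,255],
])

```text
t: 2.75
tcp_pos: [0.5466, 0.0331, 0.164]
tool_rot: [[0.001, 0.991, -0.137], [-0.003, -0.137, -0.991], [-1.0, 0.002, 0.002]]
force: [-0.4, -4.9, 6.5]
opening: 0.0001
```

Friction reads about 5 N and the jaw is moving freely.

>>> servo_tool([
  [0,0,-1,0,255],
  [0,0,-2,0,255],
  [0,0,-3,0,255],
  [0,0,-4,0,255],
  [0,0,-5,0,255],
])

```text
t: 3.25
tcp_pos: [0.5536, 0.0829, 0.1641]
tool_rot: [[0.001, 0.991, -0.137], [-0.003, -0.137, -0.991], [-1.0, 0.002, 0.002]]
force: [-0.1, -5.4, 6.3]
opening: -0.0
```

>>> servo_tool([
  [0,0,-1,0,255],
  [0,0,-2,0,255],
  [0,0,-3,0,255],
  [0,0,-4,0,255],
  [0,0,-5,0,255],
])

```text
t: 3.75
tcp_pos: [0.5604, 0.1324, 0.164]
tool_rot: [[0.001, 0.991, -0.137], [-0.003, -0.137, -0.991], [-1.0, 0.002, 0.002]]
force: [-0.2, -4.7, 5.7]
opening: 0.0001
```

```bash
python3 - <<'E'
from h import *
snap('side','side2');snap('scene','scene2')
a=cv2.imread('pics/side2.png')[140:300,150:350];b=cv2.imread('pics/scene2.png')[150:290,170:410]
cv2.imwrite('pics/m2.png',np.hstack([cv2.resize(a,(390,312)),cv2.resize(b,(410,312))]))
print(manip.observe()['tcp_pos'],manip.observe()['force'])
E
```

```text
[0.56065148 0.13381082 0.16407831] [-0.08512793  1.11341452  5.09350545]
```

View pics/m2.png

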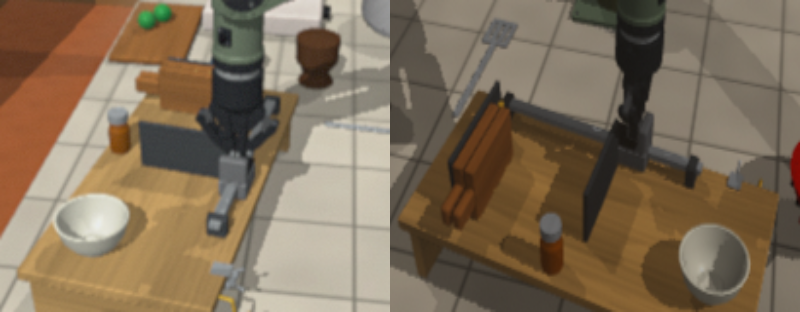

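The jaw, near (235,170) in the left panel and (632,140) in the right, has moved along the bar. The tostonera, jar and bowl are all still in place. About 6.7 cm remains.

>>> servo_tool([
  [0,0,-1,0,255],
  [0,0,-2,0,255],
  [0,0,-3,0,255],
  [0,0,-4,0,255],
  [0,0,-5,0,255],
])

```text
t: 4.35
tcp_pos: [0.5673, 0.1819, 0.1641]
tool_rot: [[0.001, 0.991, -0.137], [-0.002, -0.137, -0.991], [-1.0, 0.002, 0.002]]
force: [0.5, -3.3, 5.7]
opening: -0.0004
```

>>> servo_tool([
  [0,0,-0.3,0,255],
  [0,0,-0.6,0,255],
  [0,0,-0.9,0,255],
  [0,0,-1.1,0,255],
  [0,0,-1.3,0,255],
])

```text
t: 4.85
tcp_pos: [0.5691, 0.1946, 0.1641]
tool_rot: [[0.001, 0.991, -0.137], [-0.002, -0.137, -0.991], [-1.0, 0.002, 0.002]]
force: [-1.1, -4.9, 5.2]
opening: 0.0001
```

>>> servo_tool([
  [0,0,-0.1,0,255],
  [0,0,-0.2,0,255],
  [0,0,-0.3,0,255],
])

```text
t: 5.15
tcp_pos: [0.5695, 0.1975, 0.1641]
tool_rot: [[0.001, 0.991, -0.137], [-0.002, -0.137, -0.991], [-1.0, 0.002, 0.002]]
force: [-0.2, -4.9, 5.5]
opening: -0.0
```

>>> servo_tool([
  [0,0,-0.1,0,255],
  [0,0,-0.2,0,255],
  [0,0,-0.3,0,255],
])

```text
t: 5.45
tcp_pos: [0.5699, 0.2005, 0.1641]
tool_rot: [[0.001, 0.991, -0.137], [-0.002, -0.137, -0.991], [-1.0, 0.002, 0.002]]
force: [-0.2, -4.0, 5.8]
opening: 0.0001
```

>>> servo_tool([
  [0,0,-0.1,0,255],
  [0,0,-0.2,0,255],
])

```text
t: 5.65
tcp_pos: [0.5701, 0.2022, 0.1641]
tool_rot: [[0.001, 0.991, -0.137], [-0.003, -0.137, -0.991], [-1.0, 0.002, 0.003]]
force: [-1.0, -6.1, 6.9]
opening: 0.0002
```

>>> servo_tool([
  [0,0,-0.1,0,255],
  [0,0,-0.2,0,255],
  [0,0,-0.2,0,255],
])

```text
t: 5.95
tcp_pos: [0.5701, 0.2021, 0.1641]
tool_rot: [[0.0, 0.991, -0.137], [-0.007, -0.137, -0.991], [-1.0, 0.001, 0.007]]
force: [-1.0, -10.3, 7.4]
opening: -0.0
```

>>> servo_tool([
  [0,0,-0.15,0,255],
  [0,0,-0.3,0,255],
  [0,0,-0.3,0,255],
])

```text
t: 6.25
tcp_pos: [0.5701, 0.2021, 0.1642]
tool_rot: [[-0.001, 0.991, -0.136], [-0.012, -0.136, -0.991], [-1.0, 0.001, 0.012]]
force: [-2.3, -19.2, 10.3]
opening: -0.0001
```

```bash
python3 - <<'E'
from h import *
snap('side','side3');snap('scene','scene3')
a=cv2.imread('pics/side3.png')[180:280,200:320];b=cv2.imread('pics/scene3.png')[180:280,280:400]
cv2.imwrite('pics/m3.png',np.hstack([cv2.resize(a,(400,333)),cv2.resize(b,(400,333))]))
E
```

```text
(no output)
```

View pics/m3.png

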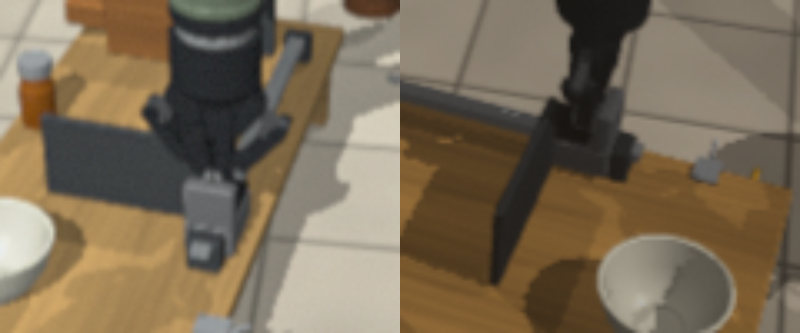

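The carriage sits against the end block and does not move under 19 N. I'll ease the side load, then lift straight up.

>>> servo_tool([
  [0,0,0.2,0,255],
  [0,0,0.35,0,255],
  [0,0,0.35,0,255],
])

```text
t: 6.65
tcp_pos: [0.5701, 0.2021, 0.1641]
tool_rot: [[0.001, 0.991, -0.137], [-0.005, -0.137, -0.991], [-1.0, 0.001, 0.005]]
force: [-0.7, -9.2, 7.1]
opening: -0.0002
```

>>> servo_tool([
  [-0.5,0,0,0,255],
  [-1.2,0,0,0,255],
  [-2.5,0,0.2,0,255],
  [-4.5,0,0.3,0,255],
  [-7,0,0.3,0,255],
])

```text
t: 7.15
tcp_pos: [0.5691, 0.2022, 0.2334]
tool_rot: [[-0.002, 0.99, -0.138], [-0.0, -0.138, -0.99], [-1.0, -0.002, 0.0]]
force: [1.1, 0.5, 0.7]
opening: 0.0003
```

>>> servo_tool([
  [-3,0,0,0,255],
  [-6,0,0,0,255],
  [-6,0,0,0,255],
])

```text
t: 7.45
tcp_pos: [0.5715, 0.2032, 0.2987]
tool_rot: [[0.01, 0.99, -0.137], [0.004, -0.137, -0.991], [-1.0, 0.009, -0.005]]
force: [-0.1, 0.6, 0.1]
opening: 0.0
```

```bash
python3 - <<'E'
from h import *
for n in ['wrist','side','scene']: snap(n,n+'4')
a=cv2.imread('pics/side4.png');b=cv2.imread('pics/scene4.png');c=cv2.imread('pics/wrist4.png')
cv2.imwrite('pics/m4.png',np.vstack([np.hstack([a[140:300,150:350],b[150:310,170:410]]),np.hstack([cv2.resize(c,(320,240)),np.zeros((240,120,3),np.uint8)])]).repeat(1,0))
im,P=cloud('wrist4')
a=np.arctan(.13855); ey=np.array([np.sin(a),np.cos(a)]);ex=np.array([np.cos(a),-np.sin(a)])
D=P[...,:2]-np.array([.5415,.0025]);X=D@ex;Y=D@ey;Z=P[...,2]
for nm,lo,hi in [('heel',.191,.2),('paddle',.155,.176),('endblk',.152,.1565)]:
    m=(Z>lo)&(Z<hi)&(abs(X)<.018)&(Y>.12)&(Y<.29)
    print(nm,m.sum(),np.percentile(Y[m],[2,98]),np.median(Z[m]))
m=(abs(X)<.015)&(abs(Y-.186)<.012)&(Z<.18);print('pad z',np.median(Z[m]),m.sum())
print(manip.observe()['tcp_pos'],manip.observe()['force'],manip.observe()['t'])
E
```

```text
heel 1001 [0.21330359 0.22871622] 0.19694191058269442
paddle 2106 [0.16692625 0.23706356] 0.17031963765541808
endblk 910 [0.14800064 0.25130561] 0.15379010955243583
pad z 0.17039832366274996 899
[0.56917519 0.20228108 0.29285748] [-0.10073165  0.01209071 -0.00591491] 7.6
```

View pics/m4.png

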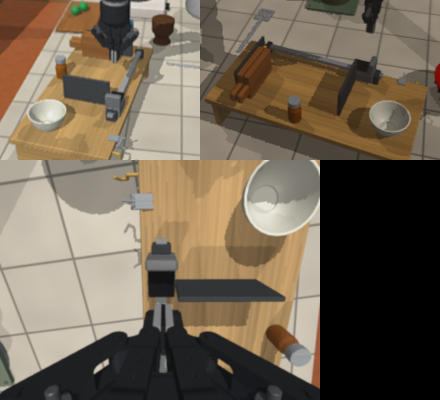

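```bash
python3 - <<'E'
from h import *
im,P=cloud('wrist4')
a=np.arctan(.13855); ey=np.array([np.sin(a),np.cos(a)]);ex=np.array([np.cos(a),-np.sin(a)])
D=P[...,:2]-np.array([.5415,.0025]);X=D@ex;Y=D@ey;Z=P[...,2]
u=int(np.median(np.where((abs(X)<.003)&(abs(Y-.22)<.003))[1]))
for v in range(100,190,3): print(v,Y[v,u].round(4),Z[v,u].round(4),im[v,u])
E
```

```text
100 0.2839 0.1199 [192 156 107]
103 0.2812 0.1216 [192 156 107]
106 0.2786 0.1195 [192 155 106]
109 0.2759 0.1206 [192 154 106]
112 0.2732 0.1203 [189 152 103]
115 0.2705 0.1212 [183 148 101]
118 0.2678 0.12 [174 140  95]
121 0.2651 0.1213 [170 137  93]
124 0.2624 0.1204 [170 137  94]
127 0.2595 0.1187 [170 137  94]
130 0.2569 0.1212 [170 136  94]
133 0.2542 0.1218 [170 136  94]
136 0.2512 0.1198 [152 134 112]
139 0.2512 0.1514 [140 142 143]
142 0.2485 0.1505 [140 142 143]
145 0.2462 0.153 [136 138 139]
148 0.2437 0.1537 [72 74 76]
151 0.2413 0.1546 [61 62 64]
154 0.2388 0.1553 [59 61 63]
157 0.236 0.154 [59 61 63]
160 0.2336 0.1548 [58 60 61]
163 0.231 0.1551 [53 55 56]
166 0.2282 0.1538 [89 90 91]
169 0.2289 0.1732 [90 90 91]
172 0.2287 0.1853 [93 93 94]
175 0.228 0.1942 [111 111 111]
178 0.2262 0.1965 [125 125 126]
181 0.2242 0.1979 [125 125 126]
184 0.2221 0.1987 [121 121 122]
187 0.2194 0.197 [119 119 120]
```

```bash
python3 -c "
import cv2;c=cv2.imread('pics/wrist4.png')[120:270,210:360];cv2.imwrite('pics/w4z.png',cv2.resize(c,(600,600),interpolation=2))"
```

```text
(no output)
```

View pics/w4z.png

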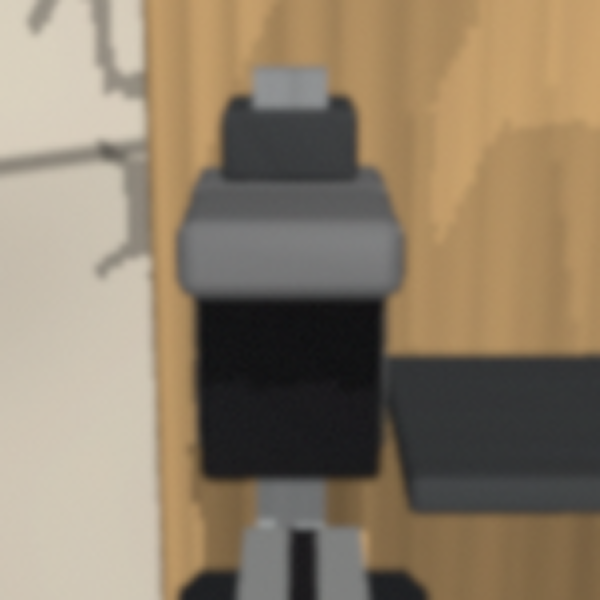

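The zoomed view shows the heel (290,200) meeting the end block (290,140) with no visible gap. The paddle is up at z 0.170 and the fingers are clear. I'll hand it in.

```bash
python3 -c "
from bench import manip
print(manip.finish_job())"
```

```text
the job is handed in; nothing more can be done
None
```

The jaw is fully back against the end block, the paddle is up again, and the job is handed in (about 7.6 s on the clock at the last check; no verdict is reported).

**What I did:** I pressed the paddle down about 6 mm with the shut fingertips, at about 6 N. Keeping it pressed, I pushed the jaw back about 187 mm along its bar. Push resistance was about 4–5 N until the jaw reached the end block. There it stood still under a 19 N push. I eased the side load and lifted straight up.

**Last checks:**
- **Jaw:** the final wrist picture shows the jaw touching the end block, with no visible gap.
- **Paddle:** its top is back at 0.170 m, the height it had before I pressed it.
- **Robot:** the fingers are well clear, and the wrist force reads about zero.
- **Other things:** the tostonera, bowl and jar looked undisturbed in the pictures, and the arm never went near anything on the counter. I did not re-measure any of their positions.

No check failed or disagreed.

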